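# Find the cartridge without a core by its weight and shut it in the reject box

## Task

Of the four identical-looking cartridges on the tray, one was sealed without its steel core; only its much smaller weight tells it apart. Stand that one upright on the floor of the reject box and then press the box's lid down fully shut; the three heavy cartridges must end up standing on the tray. Do not knock over or shift the valve heads among them or the wash bottle.

Things in the scene. Friction and masses are not known exactly. Their poses are not given: they have to be found in the camera images.
- cart_a: one of four sealed cartridges that look exactly alike: steel barrel 46 mm across and 68 mm tall, above it a black grip neck 30 mm across from 70 to 110 mm height. Three hold their steel core and weigh 0.48 to 0.62 kg; one (any of the four, different each time) was closed without it and weighs about 0.17 kg. Origin: centre of the underside, z up. Pinch the neck from above
- cart_b: one of four sealed cartridges that look exactly alike: steel barrel 46 mm across and 68 mm tall, above it a black grip neck 30 mm across from 70 to 110 mm height. Three hold their steel core and weigh 0.48 to 0.62 kg; one (any of the four, different each time) was closed without it and weighs about 0.17 kg. Origin: centre of the underside, z up. Pinch the neck from above
- cart_c: one of four sealed cartridges that look exactly alike: steel barrel 46 mm across and 68 mm tall, above it a black grip neck 30 mm across from 70 to 110 mm height. Three hold their steel core and weigh 0.48 to 0.62 kg; one (any of the four, different each time) was closed without it and weighs about 0.17 kg. Origin: centre of the underside, z up. Pinch the neck from above
- cart_d: one of four sealed cartridges that look exactly alike: steel barrel 46 mm across and 68 mm tall, above it a black grip neck 30 mm across from 70 to 110 mm height. Three hold their steel core and weigh 0.48 to 0.62 kg; one (any of the four, different each time) was closed without it and weighs about 0.17 kg. Origin: centre of the underside, z up. Pinch the neck from above
- work_tray: low grey plastic tray, 220 x 220 mm, fixed, floor 4 mm above the table, lip 18 mm high. Origin: centre of the underside; x, y along its sides, z up
- reject_box: fixed aluminium box, outside 140 x 140 mm and 128 mm tall, walls and floor 4 mm thick, open at the top under a hinged lid. Origin: centre of the underside; x points to the hinge side, z up
- reject_box_in (a point): centre of the reject box's inner floor; axes as the box
- lid (a joint): hinge of the reject box's lid, rad: 0 fully shut, about 1.6 upright, 1.9 leaning back; stays where it is left (stiff hinge)
- lid_hinge (a point): middle of the lid's hinge line at the box's rim on its +x side; the hinge line runs along the box's y. The lid is a plate 6 mm thick, 140 x 140 mm, with a small knob near the edge away from the hinge
- lid_handle (a point): tip of the lid's knob, which stands 35 mm out of the lid's outer face, on the lid's middle line
- head_1: bystander: valve head standing on the tray, 120 to 124 mm tall, its black cap 50 mm across from 78 mm height up. Origin: centre of the underside, z up
- head_2: bystander: valve head standing on the tray, 120 to 124 mm tall, its black cap 50 mm across from 78 mm height up. Origin: centre of the underside, z up
- head_3: bystander: valve head standing on the tray, 120 to 124 mm tall, its black cap 50 mm across from 78 mm height up. Origin: centre of the underside, z up
- bottle: bystander: white wash bottle standing on the table between the tray and the box, beyond them, 187 mm tall, 60 mm across, with a thin spout 187 mm high. Origin: on the table, 24 mm from the axis of its body, which lies towards its own -y; the spout points to +y
There are look-alikes about, which are no part of the job. Leave any orange look-alike of the cart_c alone. What is shaped like the cart_b but red is not meant.

How it is judged:
On the way, in this order (a step that is already met when the one before it is completed fails the run):
1. the light cartridge stands upright on the floor of the reject box, let go (((horizontal distance between cart_a and reject_box_in below 0.065 m and z of cart_a in the frame of reject_box_in below 0.006 m and angle between cart_a's own z axis and vertical below 0.1 rad and contact force between cart_a and reject_box between 0.5 and 3.2 N) or (horizontal distance between cart_b and reject_box_in below 0.065 m and z of cart_b in the frame of reject_box_in below 0.006 m and angle between cart_b's own z axis and vertical below 0.1 rad and contact force between cart_b and reject_box between 0.5 and 3.2 N) or (horizontal distance between cart_c and reject_box_in below 0.065 m and z of cart_c in the frame of reject_box_in below 0.006 m and angle between cart_c's own z axis and vertical below 0.1 rad and contact force between cart_c and reject_box between 0.5 and 3.2 N) or (horizontal distance between cart_d and reject_box_in below 0.065 m and z of cart_d in the frame of reject_box_in below 0.006 m and angle between cart_d's own z axis and vertical below 0.1 rad and contact force between cart_d and reject_box between 0.5 and 3.2 N)) and value of joint lid above 0.3 rad), for 0.2 s.
2. the lid is pressed fully shut over it (value of joint lid below 0.035 rad and ((horizontal distance between cart_a and reject_box_in below 0.065 m and z of cart_a in the frame of reject_box_in below 0.006 m and angle between cart_a's own z axis and vertical below 0.1 rad and contact force between cart_a and reject_box between 0.5 and 3.2 N) or (horizontal distance between cart_b and reject_box_in below 0.065 m and z of cart_b in the frame of reject_box_in below 0.006 m and angle between cart_b's own z axis and vertical below 0.1 rad and contact force between cart_b and reject_box between 0.5 and 3.2 N) or (horizontal distance between cart_c and reject_box_in below 0.065 m and z of cart_c in the frame of reject_box_in below 0.006 m and angle between cart_c's own z axis and vertical below 0.1 rad and contact force between cart_c and reject_box between 0.5 and 3.2 N) or (horizontal distance between cart_d and reject_box_in below 0.065 m and z of cart_d in the frame of reject_box_in below 0.006 m and angle between cart_d's own z axis and vertical below 0.1 rad and contact force between cart_d and reject_box between 0.5 and 3.2 N))), for 0.2 s.
At the end, for the whole second after the job is handed in: The cartridge without a core stands upright (within 6 degrees) and at rest on the floor of the reject box, the lid is shut to within 0.035 rad, and the three others stand upright (within 6 degrees) and at rest on the tray floor (((horizontal distance between cart_a and reject_box_in below 0.065 m and z of cart_a in the frame of reject_box_in below 0.006 m and angle between cart_a's own z axis and vertical below 0.1 rad and contact force between cart_a and reject_box between 0.5 and 3.2 N and (x of cart_b in the frame of work_tray between -0.1 and 0.1 m and y of cart_b in the frame of work_tray between -0.1 and 0.1 m and z of cart_b in the frame of work_tray below 0.012 m and angle between cart_b's own z axis and vertical below 0.1 rad) and (x of cart_c in the frame of work_tray between -0.1 and 0.1 m and y of cart_c in the frame of work_tray between -0.1 and 0.1 m and z of cart_c in the frame of work_tray below 0.012 m and angle between cart_c's own z axis and vertical below 0.1 rad) and (x of cart_d in the frame of work_tray between -0.1 and 0.1 m and y of cart_d in the frame of work_tray between -0.1 and 0.1 m and z of cart_d in the frame of work_tray below 0.012 m and angle between cart_d's own z axis and vertical below 0.1 rad) and linear speed of each of cart_a, cart_b, cart_c, cart_d below 0.02 m/s) or (horizontal distance between cart_b and reject_box_in below 0.065 m and z of cart_b in the frame of reject_box_in below 0.006 m and angle between cart_b's own z axis and vertical below 0.1 rad and contact force between cart_b and reject_box between 0.5 and 3.2 N and (x of cart_a in the frame of work_tray between -0.1 and 0.1 m and y of cart_a in the frame of work_tray between -0.1 and 0.1 m and z of cart_a in the frame of work_tray below 0.012 m and angle between cart_a's own z axis and vertical below 0.1 rad) and (x of cart_c in the frame of work_tray between -0.1 and 0.1 m and y of cart_c in the frame of work_tray between -0.1 and 0.1 m and z of cart_c in the frame of work_tray below 0.012 m and angle between cart_c's own z axis and vertical below 0.1 rad) and (x of cart_d in the frame of work_tray between -0.1 and 0.1 m and y of cart_d in the frame of work_tray between -0.1 and 0.1 m and z of cart_d in the frame of work_tray below 0.012 m and angle between cart_d's own z axis and vertical below 0.1 rad) and linear speed of each of cart_a, cart_b, cart_c, cart_d below 0.02 m/s) or (horizontal distance between cart_c and reject_box_in below 0.065 m and z of cart_c in the frame of reject_box_in below 0.006 m and angle between cart_c's own z axis and vertical below 0.1 rad and contact force between cart_c and reject_box between 0.5 and 3.2 N and (x of cart_a in the frame of work_tray between -0.1 and 0.1 m and y of cart_a in the frame of work_tray between -0.1 and 0.1 m and z of cart_a in the frame of work_tray below 0.012 m and angle between cart_a's own z axis and vertical below 0.1 rad) and (x of cart_b in the frame of work_tray between -0.1 and 0.1 m and y of cart_b in the frame of work_tray between -0.1 and 0.1 m and z of cart_b in the frame of work_tray below 0.012 m and angle between cart_b's own z axis and vertical below 0.1 rad) and (x of cart_d in the frame of work_tray between -0.1 and 0.1 m and y of cart_d in the frame of work_tray between -0.1 and 0.1 m and z of cart_d in the frame of work_tray below 0.012 m and angle between cart_d's own z axis and vertical below 0.1 rad) and linear speed of each of cart_a, cart_b, cart_c, cart_d below 0.02 m/s) or (horizontal distance between cart_d and reject_box_in below 0.065 m and z of cart_d in the frame of reject_box_in below 0.006 m and angle between cart_d's own z axis and vertical below 0.1 rad and contact force between cart_d and reject_box between 0.5 and 3.2 N and (x of cart_a in the frame of work_tray between -0.1 and 0.1 m and y of cart_a in the frame of work_tray between -0.1 and 0.1 m and z of cart_a in the frame of work_tray below 0.012 m and angle between cart_a's own z axis and vertical below 0.1 rad) and (x of cart_b in the frame of work_tray between -0.1 and 0.1 m and y of cart_b in the frame of work_tray between -0.1 and 0.1 m and z of cart_b in the frame of work_tray below 0.012 m and angle between cart_b's own z axis and vertical below 0.1 rad) and (x of cart_c in the frame of work_tray between -0.1 and 0.1 m and y of cart_c in the frame of work_tray between -0.1 and 0.1 m and z of cart_c in the frame of work_tray below 0.012 m and angle between cart_c's own z axis and vertical below 0.1 rad) and linear speed of each of cart_a, cart_b, cart_c, cart_d below 0.02 m/s)) and value of joint lid below 0.035 rad and velocity of joint lid below 0.05 rad/s); the robot touches nothing.
It fails at once if a valve head is knocked over or shifted by more than 30 mm (distance of any of head_1, head_2, head_3 from where it was at the start of the episode above 0.03 m or angle between any of head_1, head_2, head_3's own z axis and vertical above 0.5 rad).
It fails at once if the wash bottle is knocked over or shifted by more than 30 mm (distance of bottle from where it was at the start of the episode above 0.03 m or angle between bottle's own z axis and vertical above 0.5 rad).
It also fails if it takes over 72 s, if anything falls off the work surface, if the arm or the gripper's body presses on something with over 40 N, if the wrist force passes 120 N, or if a joint passes its speed limit or range.

## Robot

A 7-joint arm with a two-finger parallel gripper is mounted at the origin on the work surface; the furniture and walls round the work are solid. World frame = base frame: x ahead of the robot, y to its left, z up, the work surface at z = 0. Lengths are in m, angles in rad, forces in N, time in s.
With the tool pointing down it reaches from about 0.4 to 0.85 m from the base axis. Payload 10.4 kg.
Tool frame: the origin (TCP) lies at the very end of the fingers, on their centre line; the grasp point (between the pads) lies 19 mm behind it; z points along the fingers, y is the line along which they close (so a half turn about z gives the same grasp; the last joint's range is limited). The gripper opens to 85 mm and grips with 20 to 120 N. Pads are 22 mm wide; open, the fingers measure 114 mm over their backs; the gripper's body (76 mm by 85 mm) begins 54 mm behind the grasp point. The pads swing forward as they close: fully open they stand 13 mm farther back than shut.
Start: joints at [-1.339, 0.332, -0.065, 1.46, 0.022, 1.35, -0.088], TCP at [0.158, 0.605, 0.231] pointing down, gripper open.
Joint ranges: [-2.6, 2.6], [-0.5, 2.12], [-1.47, 1.34], [0.16, 2.42], [-1.27, 4.41], [0.06, 2.06], [-2.6, 2.6]. Speed limits (rad/s): [2.22, 2.22, 2.79, 2.79, 3.14, 3.14, 3.14].

## Interface

Orientations are given as a unit quaternion [x, y, z, w].
In Python, from workcell import * gives the robot as it stands. The module is installed in compiled form; this text tells all that it offers.
- The arm moves only by the tool carry_out, never from a script. Its argument "motion" is a list of rows, each an object with "xyz": the shift along the tool's x, y, z in m, a list of three; "angular": the turn, a rotation vector about the tool's x, y, z in degrees, a list of three. A call has 1 to 12 rows; each row is the pose to reach, as a shift and turn from the pose commanded when the call began, along the tool's axes at that moment; what a row does not reach only later rows make up. A row lasts 1/10 s, in which the tool goes at most 50 mm and 8.59 degrees, less where a joint would pass 70% of its speed; a pose out of reach is approached as far as the arm can. A call with a gripper value outside its range is refused whole. "hand" is the opening, from 0 (shut) to 1 (fully open), set as the call begins (left out, the last holds). The fingers move at their own pace and stop on an object; "grip_force" is the grip in N (left out, the last holds). Time passes only in rows, so rows that repeat a pose let the fingers close. It gives the time, the measured TCP pose, the force, the opening and the grip force at its end, in the units of the state.
- get_obs(): the state, without advancing time (a new reading comes with each control period).
- camera(name): name is "scene" or "top" or "wrist"; returns a dict with "img" (420x560x3 uint8, red, green, blue), "fx", "fy", "cx", "cy" (pixels), "k1" (the pictures are not rectified: a ray, as slopes to the right and down, at radius r is drawn at 1 + k1 r^2 times it, then the intrinsics apply), "extrinsics" (4x4, takes a point from camera to world coordinates). Camera axes: x right, y up, looking along -z (the intrinsics and any distortion apply to the point x, -y, -z); pixel columns grow to the right and rows downward; lengths in m; the calibration is good to about 2 mm. A picture is of the moment at which its call begins. There is no depth.
- hand_in(): hands the job in; it is judged then, once.
The state is a dict: "clock": time; "joint_pos": joint angles; "joint_velocities": joint speeds; "tau": joint torques, N m; "position": TCP position; "ee_rot": TCP orientation; "ft_force": force on the tool from outside, world axes, zero at the start; "torque": the same for the moment, N m; "grip_width": opening from 0.0 (shut) to 1.0 (fully open); "grasp_force": force on a finger pad.
Only numpy, scipy, OpenCV 4.12 (cv2) and the standard library are available. Lean on these libraries where they do the work, as an engineer would, in place of code of your own. Each camera call takes 0.05 s, during which the arm holds its last target. There are 200 camera calls.

## Working session

There is one attempt and no reset: what is moved stays moved. The work goes in short steps, Python scripts to look and compute and a tool call to move; the robot and the scene stay as the last step left them, time stands still between calls to the robot, and variables do not carry over. Pictures are saved under pics/ and viewed, at most 10 in all, crops included, and the job is handed in when it is done.

Besides the shell and the picture viewer there is one more tool, called after "Emit:" by a JSON object that holds its "method" and its "body", one argument or row to a line. carry_out: Moves the arm, as the interface text tells. Its arguments: {"type":"object","properties":{"motion":{"type":"array"},"hand":{"type":"number"},"grip_force":{"type":"number"}},"required":["motion"]}

```bash
mkdir -p pics
cat > h.py <<'E'
from workcell import *
import numpy as np, cv2
from scipy.spatial.transform import Rotation as R
def cam(n,save=None):
    c=camera(n); c['E']=np.array(c['extrinsics'])
    if save: cv2.imwrite('pics/'+save,c['img'][:,:,::-1])
    return c
def ray(c,u,v):
    K=np.array([[c['fx'],0,c['cx']],[0,c['fy'],c['cy']],[0,0,1.]])
    p=cv2.undistortPoints(np.array([[[u,v]]],float),K,np.array([c['k1'],0,0,0.]))[0,0]
    return c['E'][:3,3], c['E'][:3,:3]@np.array([p[0],-p[1],-1])
def at(c,u,v,z):
    o,d=ray(c,u,v); return o+d*(z-o[2])/d[2]
def proj(c,P):
    q=(np.asarray(P)-c['E'][:3,3])@c['E'][:3,:3]; x=q[0]/-q[2]; y=-q[1]/-q[2]; s=1+c['k1']*(x*x+y*y)
    return np.array([c['fx']*x*s+c['cx'],c['fy']*y*s+c['cy']])
def move(P,yaw=None):
    "shift in tool axes to reach world P"
    o=get_obs(); r=R.from_quat(o['ee_rot']); return r.inv().apply(np.array(P)-o['position'])
E
python3 - <<'E'
from h import *
o=get_obs(); print(o)
ims=[cam(n) for n in("scene","top")]
for c,n in zip(ims,("scene","top")):
    cv2.imwrite(f'pics/{n}0.png',c['img'][:,:,::-1]); print(n,c['fx'],c['k1'],c['E'].round(3).tolist())
E
```

```text
{'clock': 0.0, 'joint_pos': array([-1.33861411,  0.33286668, -0.06468443,  1.46091222,  0.02162103,
        1.34989746, -0.08850875]), 'joint_velocities': array([-0.00226398, -0.00113867,  0.00135672,  0.00079384, -0.00087585,
        0.00140611,  0.00061197]), 'tau': array([ 4.60616575e-04, -6.25467110e+01,  4.94271715e-02, -3.91588676e+01,
        1.63011497e-02,  9.96312912e-03, -7.59104523e-06]), 'position': array([0.15745097, 0.60446933, 0.23053303]), 'ee_rot': array([ 1.27046037e-01,  9.91896579e-01, -6.92467907e-04, -4.38141195e-05]), 'ft_force': array([-0.82094403, -0.26358098,  0.14747547]), 'torque': array([ 0.020261  , -0.00033889, -0.00518619]), 'grasp_force': 0.0, 'grip_width': 1.001339048359107}
scene 497.08741282231 -0.06856381731379836 [[0.616, 0.609, -0.499, -0.194], [-0.788, 0.464, -0.406, -0.567], [-0.016, 0.643, 0.766, 1.201], [0.0, 0.0, 0.0, 1.0]]
top 541.9270845850266 0.03751377410640638 [[0.007, 0.989, -0.147, 0.339], [-1.0, 0.005, -0.015, -0.016], [-0.015, 0.147, 0.989, 1.335], [0.0, 0.0, 0.0, 1.0]]
```

View pics/scene0.png

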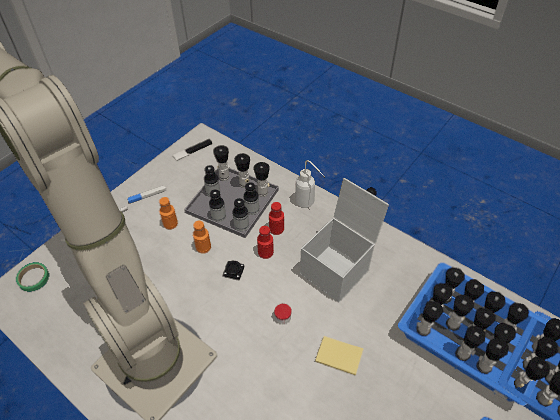

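View pics/top0.png

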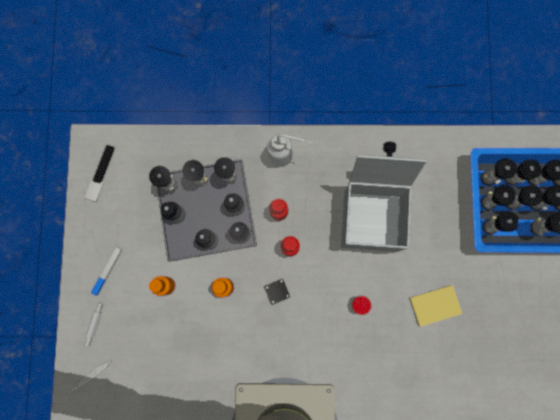

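The scene shows the tray with seven black-topped parts. In the top view, large-cap heads are at (160,176), (193,170), (224,168). Small-neck cartridges are at (169,211), (233,202), (238,232), (204,239). The box is at (378,215) with its lid open and its knob at (390,148). The bottle is at (280,150). Orange and red look-alikes stand off the tray. I'll confirm this with one enlarged crop.

Run:
```python
from h import *
t=cv2.imread('pics/top0.png'); s=cv2.imread('pics/scene0.png')
a=cv2.resize(t[150:270,140:260],(480,480),interpolation=3)
b=cv2.resize(t[130:255,335:430],(304,400),interpolation=3)
d=cv2.resize(s[140:245,180:285],(304,200)[:1]+(200,),interpolation=3)
o=np.zeros((600,800,3),np.uint8); o[:480,:480]=a; o[:400,490:794]=b; o[400:600,490:794]=d
cv2.imwrite('pics/crop1.png',o)
c=cam('top'); sc=cam('scene')
for n,u,v in [('a',169,211),('b',233,202),('c',238,232),('d',204,239)]:
    P=at(c,u,v,.114); print(n,P.round(4),proj(sc,P).round(1))
for n,u,v in [('h1',160,176),('h2',193,170),('h3',224,168)]:
    P=at(c,u,v,.126); print(n,P.round(4),proj(sc,P).round(1))
```

```text
a [0.5094 0.2643 0.114 ] [208.9 171.1]
b [0.5309 0.1189 0.114 ] [249.7 188.2]
c [0.4622 0.1061 0.114 ] [237.8 204.2]
d [0.4459 0.1827 0.114 ] [214.5 195.5]
h1 [0.5882 0.2851 0.126 ] [220.7 151.2]
h2 [0.6025 0.2103 0.126 ] [241.7 158.7]
h3 [0.6074 0.1397 0.126 ] [260.4 167.6]
```

View pics/crop1.png

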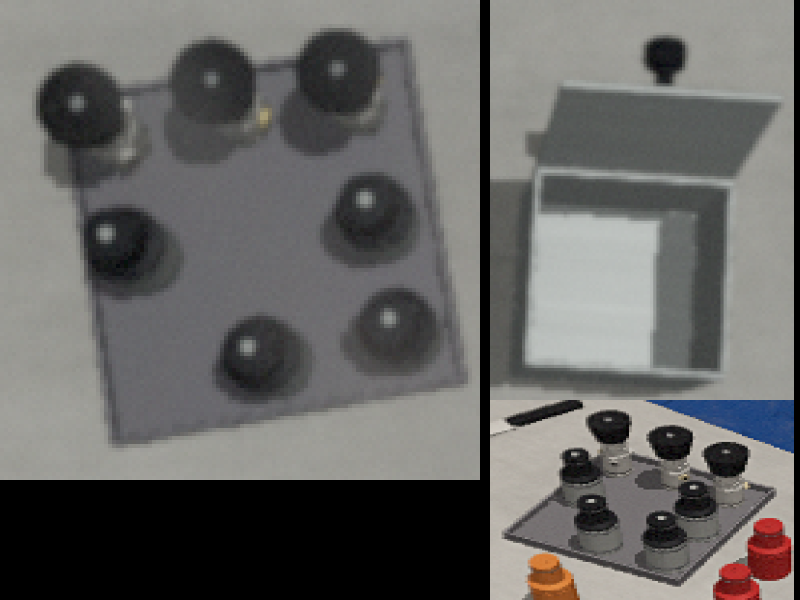

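Crop confirms: the three 50 mm caps in the back row are heads. The four narrow necks on grey barrels on the tray, top px (169,211), (233,202), (238,232), (204,239), are cartridges; the orange and red ones are off the tray. I'll move over the tray for a wrist view and measure the box.

Emit:
{"method": "carry_out", "body": {
  "motion": [
    {"xyz":[-0.44,-0.31,-0.1],"angular":[0,0,0]},
    {"xyz":[-0.44,-0.31,-0.1],"angular":[0,0,0]},
    {"xyz":[-0.44,-0.31,-0.1],"angular":[0,0,0]},
    {"xyz":[-0.44,-0.31,-0.1],"angular":[0,0,0]},
    {"xyz":[-0.44,-0.31,-0.1],"angular":[0,0,0]},
    {"xyz":[-0.44,-0.31,-0.1],"angular":[0,0,0]},
    {"xyz":[-0.44,-0.31,-0.1],"angular":[0,0,0]},
    {"xyz":[-0.44,-0.31,-0.1],"angular":[0,0,0]},
    {"xyz":[-0.44,-0.31,-0.1],"angular":[0,0,0]},
    {"xyz":[-0.44,-0.31,-0.1],"angular":[0,0,0]},
    {"xyz":[-0.44,-0.31,-0.1],"angular":[0,0,0]},
    {"xyz":[-0.44,-0.31,-0.1],"angular":[0,0,0]}
  ],
  "hand": 0.7
}}

```text
clock: 1.4
position: [0.5089, 0.1873, 0.3325]
ee_rot: [0.132, 0.991, -0.0, 0.001]
ft_force: [-0.4, 0.9, 0.3]
grip_width: 0.701
grasp_force: 0.0
```

Run:
```python
from h import *
c=cam('top'); w=cam('wrist','w1.png'); o=get_obs()
print(o['clock'],o['position'],o['ee_rot'],o['ft_force'],o['grip_width']); print(w['fx'],w['E'].round(3).tolist())
for x,y in [(540,172),(733,185),(722,375),(527,365)]:
    print(at(c,335+(x-490)/3.2,130+y/3.2,.128).round(4))
print([proj(w,p).round() for p in ([.509,.264,.114],[.531,.119,.114],[.462,.106,.114],[.446,.183,.114])])
```

```text
1.5 [0.50561726 0.19306298 0.33121243] [ 1.28251223e-01  9.91741709e-01  2.31904256e-05 -7.03227362e-05] [-0.79749804  1.33448204  0.33427822] 0.6977688692202466
316.45654630182185 [[0.258, -0.924, -0.283, 0.435], [0.966, 0.246, 0.076, 0.209], [-0.001, -0.293, 0.956, 0.475], [0.0, 0.0, 0.0, 1.0]]
[ 0.5716 -0.1481  0.128 ]
[ 0.5628 -0.2833  0.128 ]
[ 0.4291 -0.272   0.128 ]
[ 0.4351 -0.1376  0.128 ]
[array([347., 161.]), array([233., 210.]), array([203., 157.]), array([264., 125.])]
```

View pics/w1.png

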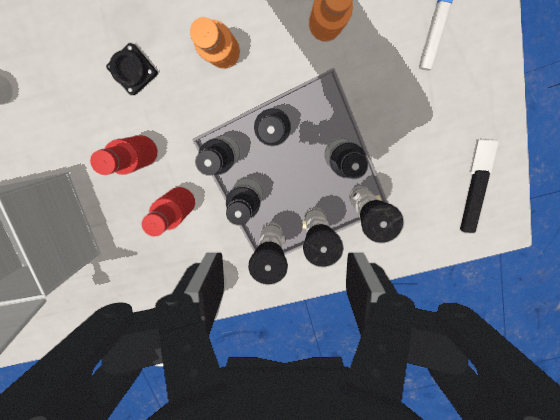

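The wrist view shows the neck tops: a (355,166), b (237,214), c (207,162), d (271,129). The head caps are at (268,262), (322,246), (382,222).

Run:
```python
from h import *
w=cam('wrist'); sc=cam('scene'); o=get_obs(); r=R.from_quat(o['ee_rot']); print(o['clock'],o['position'])
for n,u,v in [('a',355,166),('b',237,214),('c',207,162),('d',271,129)]:
    P=at(w,u,v,.114); print(n,P.round(4),proj(sc,P).round(1), r.inv().apply(np.r_[P[:2],.085]-o['position']).round(4))
for n,u,v in [('h3',268,262),('h2',322,246),('h1',382,222)]: print(n,at(w,u,v,.126).round(4))
```

```text
1.6 [0.50445535 0.19508108 0.33093926]
a [0.5151 0.2736 0.114 ] [207.9 168.7] [0.0092 0.0787 0.2459]
b [0.5362 0.1251 0.114 ] [249.3 186.2] [-0.0485 -0.0598  0.2459]
c [0.4674 0.1104 0.114 ] [237.9 202.4] [ 0.0145 -0.0912  0.2459]
d [0.4506 0.1912 0.114 ] [213.4 193.3] [ 0.051  -0.0172  0.246 ]
h3 [0.6015 0.1462 0.126 ]
h2 [0.5975 0.2147 0.126 ]
h1 [0.5855 0.2896 0.126 ]
```

Emit:
{"method": "carry_out", "body": {
  "motion": [
    {"xyz":[0.053,-0.016,0.05],"angular":[0,0,0]},
    {"xyz":[0.053,-0.016,0.15],"angular":[0,0,0]},
    {"xyz":[0.053,-0.016,0.17],"angular":[0,0,0]},
    {"xyz":[0.053,-0.016,0.17],"angular":[0,0,0]},
    {"xyz":[0.053,-0.016,0.17],"angular":[0,0,0]},
    {"xyz":[0.053,-0.016,0.17],"angular":[0,0,0]},
    {"xyz":[0.053,-0.016,0.17],"angular":[0,0,0]}
  ],
  "hand": 0.7
}}

```text
clock: 2.3
position: [0.4511, 0.193, 0.1637]
ee_rot: [0.127, 0.992, 0.001, 0.001]
ft_force: [-0.2, -0.6, 0.3]
grip_width: 0.702
grasp_force: 0.0
```

Run:
```python
from h import *
w=cam('wrist','w2.png'); np.savez('w2.npz',**{k:w[k] for k in('fx','fy','cx','cy','k1','E')}); o=get_obs(); print(o['clock'],o['position'],o['ft_force'],o['ee_rot'])
im=w['img'].copy()
for n,P in dict(a=[.5151,.2736,.114],b=[.5362,.1251,.114],c=[.4674,.1104,.114],d=[.4506,.1912,.114]).items():
    p=proj(w,P); print(n,p.round(1));
```

```text
2.35 [0.4511721  0.19281763 0.16365195] [0.89278705 0.90695328 0.18247337] [0.12683596 0.99192196 0.00123929 0.00138651]
a [420.6 283.3]
b [226.1 351.6]
c [175.2 277.1]
d [282.5 227.5]
```

View pics/w2.png

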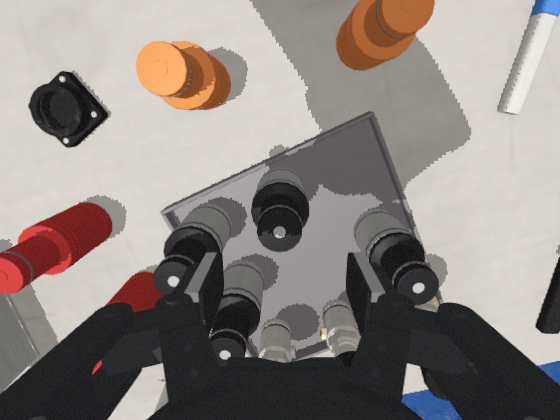

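The wrist view shows the neck top of d at (280,232), a at (418,288), b at (225,355) and c at (173,281).

Run:
```python
from h import *
w=dict(np.load('w2.npz')); sc=cam('scene')
for n,u,v in [('a',418,288),('b',225,355),('c',173,281),('d',279.5,232)]:
    P=at(w,u,v,.114); print(n,P.round(4),proj(sc,P).round(1))
o=get_obs(); print(o['position'],o['ee_rot'],o['ft_force'])
```

```text
a [0.5183 0.2714 0.114 ] [209.2 168.4]
b [0.539  0.1233 0.114 ] [250.3 185.9]
c [0.4699 0.1078 0.114 ] [239.1 202.3]
d [0.4532 0.1885 0.114 ] [214.7 193.1]
[0.45106515 0.1926502  0.16337546] [0.12691733 0.99191179 0.00115023 0.0012908 ] [0.51691983 0.59018943 0.44497497]
```

Emit:
{"method": "carry_out", "body": {
  "motion": [
    {"xyz":[-0.003,-0.003,0.03],"angular":[0,0,0]},
    {"xyz":[-0.003,-0.003,0.06],"angular":[0,0,0]},
    {"xyz":[-0.003,-0.003,0.08],"angular":[0,0,0]},
    {"xyz":[-0.003,-0.003,0.08],"angular":[0,0,0]},
    {"xyz":[-0.003,-0.003,0.08],"angular":[0,0,0]}
  ],
  "hand": 0.7
}}

```text
clock: 2.9
position: [0.4528, 0.1885, 0.0826]
ee_rot: [0.127, 0.992, 0.0, 0.0]
ft_force: [0.3, 0.2, 0.7]
grip_width: 0.698
grasp_force: 0.0
```

Emit:
{"method": "carry_out", "body": {
  "motion": [
    {"xyz":[0,0,0],"angular":[0,0,0]},
    {"xyz":[0,0,0],"angular":[0,0,0]},
    {"xyz":[0,0,0],"angular":[0,0,0]},
    {"xyz":[0,0,0],"angular":[0,0,0]},
    {"xyz":[0,0,0],"angular":[0,0,0]},
    {"xyz":[0,0,-0.01],"angular":[0,0,0]},
    {"xyz":[0,0,-0.025],"angular":[0,0,0]},
    {"xyz":[0,0,-0.025],"angular":[0,0,0]},
    {"xyz":[0,0,-0.025],"angular":[0,0,0]},
    {"xyz":[0,0,-0.025],"angular":[0,0,0]},
    {"xyz":[0,0,-0.025],"angular":[0,0,0]}
  ],
  "hand": 0.2,
  "grip_force": 50
}}

```text
clock: 4.0
position: [0.4516, 0.188, 0.1057]
ee_rot: [0.127, 0.992, -0.0, -0.0]
ft_force: [0.2, -0.1, -0.9]
grip_width: 0.325
grasp_force: 49.6
```

Run:
```python
from h import *
f=[]
for i in range(8): camera('top'); o=get_obs(); f.append(o['ft_force'])
print(np.mean(f,0),np.std(f,0),o['position'],o['grip_width'],o['clock'],o['tau'][[1,3]])
```

```text
[ 0.02220273  0.02124425 -1.62728771] [0.48645055 0.26518394 0.75852662] [0.45199336 0.1881456  0.10624284] 0.32339080045947416 4.4 [-42.78967023 -34.99031782]
```

d weighs about 1.6 N, so it is the light one. Carrying it over the box.

Emit:
{"method": "carry_out", "body": {
  "motion": [
    {"xyz":[0,0,-0.03],"angular":[0,0,0]},
    {"xyz":[0,0,-0.07],"angular":[0,0,0]},
    {"xyz":[0,0,-0.11],"angular":[0,0,0]},
    {"xyz":[-0.005,-0.015,-0.14],"angular":[0,0,0]},
    {"xyz":[-0.015,-0.045,-0.15],"angular":[0,0,0]},
    {"xyz":[-0.03,-0.085,-0.15],"angular":[0,0,0]},
    {"xyz":[-0.047,-0.13,-0.15],"angular":[0,0,0]},
    {"xyz":[-0.063,-0.175,-0.15],"angular":[0,0,0]},
    {"xyz":[-0.08,-0.22,-0.15],"angular":[0,0,0]},
    {"xyz":[-0.097,-0.265,-0.15],"angular":[0,0,0]},
    {"xyz":[-0.113,-0.31,-0.15],"angular":[0,0,0]},
    {"xyz":[-0.125,-0.345,-0.15],"angular":[0,0,0]}
  ]
}}

```text
clock: 5.6
position: [0.4856, -0.1803, 0.2566]
ee_rot: [0.128, 0.992, -0.0, 0.0]
ft_force: [-0.4, -0.5, -1.2]
grip_width: 0.326
grasp_force: 49.9
```

Emit:
{"method": "carry_out", "body": {
  "motion": [
    {"xyz":[-0.009,-0.022,0],"angular":[0,0,0]},
    {"xyz":[-0.012,-0.031,0],"angular":[0,0,0]},
    {"xyz":[-0.012,-0.031,0],"angular":[0,0,0]},
    {"xyz":[-0.012,-0.031,0],"angular":[0,0,0]},
    {"xyz":[-0.012,-0.031,0],"angular":[0,0,0]}
  ]
}}

```text
clock: 6.1
position: [0.4901, -0.2085, 0.2562]
ee_rot: [0.126, 0.992, 0.0, -0.0]
ft_force: [0.3, -1.0, -1.4]
grip_width: 0.324
grasp_force: 49.9
```

Run:
```python
from h import *
w=cam('wrist'); s=cam('scene'); o=get_obs(); print(o['clock'],o['position'],o['ee_rot'],o['ft_force'],o['grip_width'])
im=np.zeros((600,800,3),np.uint8); im[:300,:400]=cv2.resize(w['img'],(400,300)); im[:400,400:]=cv2.resize(s['img'][150:310,270:430],(400,400),interpolation=3)
cv2.imwrite('pics/box1.png',im[:400,:,::-1])
```

```text
6.2 [ 0.49006346 -0.20891278  0.2562992 ] [1.26047134e-01 9.92024196e-01 3.35537513e-04 3.76895658e-05] [ 1.08739644 -0.26052764 -1.75502806] 0.32462955741525423
```

View pics/box1.png

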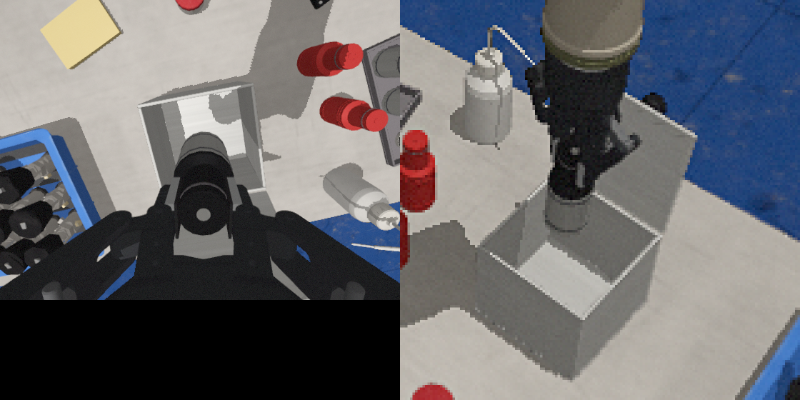

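The cartridge hangs over the box interior, clear of the walls and lid. Lowering it.

Emit:
{"method": "carry_out", "body": {
  "motion": [
    {"xyz":[0,0,0.03],"angular":[0,0,0]},
    {"xyz":[0,0,0.07],"angular":[0,0,0]},
    {"xyz":[0,0,0.11],"angular":[0,0,0]},
    {"xyz":[0,0,0.14],"angular":[0,0,0]},
    {"xyz":[0,0,0.16],"angular":[0,0,0]},
    {"xyz":[0,0,0.168],"angular":[0,0,0]},
    {"xyz":[0,0,0.171],"angular":[0,0,0]},
    {"xyz":[0,0,0.173],"angular":[0,0,0]},
    {"xyz":[0,0,0.173],"angular":[0,0,0]},
    {"xyz":[0,0,0.173],"angular":[0,0,0]}
  ]
}}

```text
clock: 7.2
position: [0.4904, -0.2103, 0.0841]
ee_rot: [0.127, 0.992, 0.0, 0.001]
ft_force: [-0.3, 0.2, -2.0]
grip_width: 0.328
grasp_force: 49.8
```

Emit:
{"method": "carry_out", "body": {
  "motion": [
    {"xyz":[0,0,0.0005],"angular":[0,0,0]},
    {"xyz":[0,0,0.001],"angular":[0,0,0]},
    {"xyz":[0,0,0.0015],"angular":[0,0,0]},
    {"xyz":[0,0,0.0015],"angular":[0,0,0]}
  ]
}}

```text
clock: 7.6
position: [0.4904, -0.2104, 0.0828]
ee_rot: [0.127, 0.992, 0.0, 0.001]
ft_force: [-2.3, 1.0, 8.6]
grip_width: 0.33
grasp_force: 51.0
```

Run:
```python
from h import *
f=[]
for i in range(6): camera('wrist'); o=get_obs(); f.append(np.r_[o['ft_force'],o['position']])
print(np.mean(f,0).round(4))
```

```text
[-2.795   1.7949  9.2462  0.4904 -0.2104  0.0828]
```

Contact with the floor. Releasing.

Emit:
{"method": "carry_out", "body": {
  "motion": [
    {"xyz":[0,0,0],"angular":[0,0,0]},
    {"xyz":[0,0,0],"angular":[0,0,0]},
    {"xyz":[0,0,0],"angular":[0,0,0]},
    {"xyz":[0,0,0],"angular":[0,0,0]},
    {"xyz":[0,0,-0.02],"angular":[0,0,0]},
    {"xyz":[0,0,-0.06],"angular":[0,0,0]},
    {"xyz":[0,0,-0.11],"angular":[0,0,0]},
    {"xyz":[0,0,-0.16],"angular":[0,0,0]},
    {"xyz":[0,0,-0.21],"angular":[0,0,0]},
    {"xyz":[0,0,-0.26],"angular":[0,0,0]},
    {"xyz":[0,0,-0.26],"angular":[0,0,0]},
    {"xyz":[0,0,-0.26],"angular":[0,0,0]}
  ],
  "hand": 0.7
}}

```text
clock: 9.1
position: [0.4902, -0.2104, 0.3425]
ee_rot: [0.127, 0.992, 0.0, 0.001]
ft_force: [-0.7, -0.8, -1.0]
grip_width: 0.7
grasp_force: 0.0
```

Run:
```python
from h import *
w=cam('wrist'); t=cam('top'); s=cam('scene'); o=get_obs(); print(o['clock'],o['position'],o['ee_rot'],o['ft_force'],o['joint_pos'].round(2))
im=np.zeros((600,800,3),np.uint8); im[:300,:400]=cv2.resize(w['img'],(400,300)); im[:300,400:]=cv2.resize(s['img'][150:300,260:460],(400,300),interpolation=3)
im[300:,:400]=cv2.resize(t['img'][100:250,300:500],(400,300),interpolation=3)
cv2.imwrite('pics/box2.png',im[:,:,::-1])
```

```text
9.25 [ 0.48932366 -0.20994463  0.34037677] [ 1.27023595e-01  9.91899022e-01  8.91349399e-05 -1.15252422e-03] [ 0.22062185 -1.13253377 -1.21652328] [-0.39  0.09  0.77  1.55 -0.06  1.53  1.7 ]
```

View pics/box2.png

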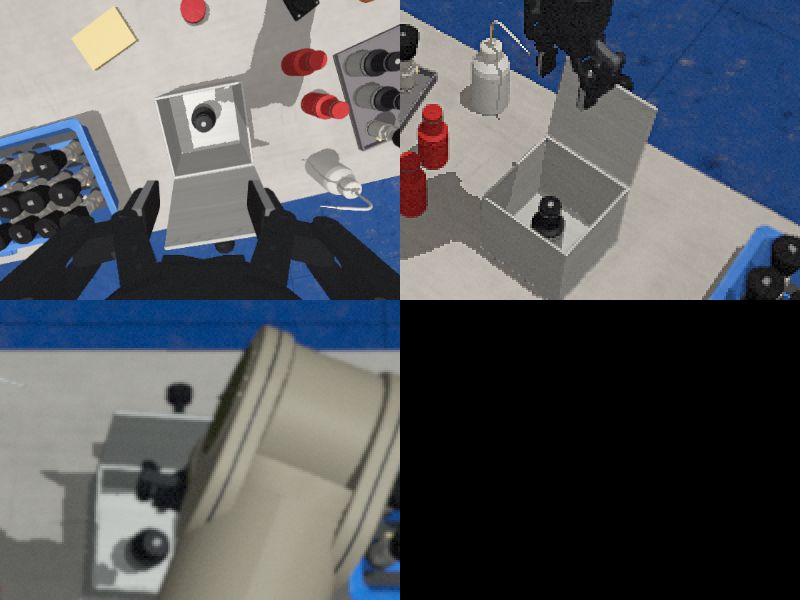

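The cartridge stands upright in the box at wrist crop (203,120), let go. The lid leans back. Working out its angle and the path behind it.

Run:
```python
from h import *
s=cam('scene'); t=cam('top'); h=np.array([.5695,-.215,.128]); e=np.array([-.998,.068,0]); y=np.array([.068,.998,0]); z=np.array([0,0,1])
print('obs scene (344,180)(388.5,203.5) hinge (334,219)(375,244); top (356,156)(426,161) hinge (352,184)(411,188)')
for th in (1.5,1.6,1.7,1.8,1.9):
    q=[h+.14*(np.cos(th)*e+np.sin(th)*z)+k*.07*y for k in(1,-1)]
    print(th,[proj(c,p).round(1).tolist() for c in(s,t) for p in q])
print([proj(c,h+k*.07*y).round(1).tolist() for c in(s,t) for k in(1,-1)])
E0=h-.04*y; o=get_obs(); r=R.from_quat([.127,.9919,0,0])
# target TCP points: (xi,z)
pos=np.array([.4900,-.2104,.3425]) # commanded
for xi,zz in [(-.085,.3425),(-.085,.23),(-.02,.228),(.015,.224),(.047,.208),(.07,.183),(.082,.160),(.087,.134),(.087,.131)]:
    P=E0+xi*e; P[2]=zz; print((xi,zz),P.round(3),r.inv().apply(P-pos).round(3))
```

```text
obs scene (344,180)(388.5,203.5) hinge (334,219)(375,244); top (356,156)(426,161) hinge (352,184)(411,188)
1.5 [[334.1, 186.0], [379.9, 213.9], [356.3, 174.1], [426.8, 179.0]]
1.6 [[337.5, 182.9], [383.1, 210.5], [356.8, 167.3], [427.1, 172.1]]
1.7 [[340.7, 180.2], [386.3, 207.5], [357.1, 160.6], [427.2, 165.4]]
1.8 [[343.8, 177.9], [389.2, 205.0], [357.3, 154.3], [427.2, 159.0]]
1.9 [[346.8, 176.1], [392.0, 202.9], [357.5, 148.3], [426.9, 152.9]]
[[332.5, 218.1], [374.3, 245.2], [349.3, 182.6], [411.6, 186.9]]
(-0.085, 0.3425) [ 0.652 -0.261  0.342] [-0.169 -0.008  0.   ]
(-0.085, 0.23) [ 0.652 -0.261  0.23 ] [-0.169 -0.008  0.113]
(-0.02, 0.228) [ 0.587 -0.256  0.228] [-0.105 -0.02   0.115]
(0.015, 0.224) [ 0.552 -0.254  0.224] [-0.071 -0.027  0.119]
(0.047, 0.208) [ 0.52  -0.252  0.208] [-0.039 -0.032  0.135]
(0.07, 0.183) [ 0.497 -0.25   0.183] [-0.017 -0.037  0.16 ]
(0.082, 0.16) [ 0.485 -0.249  0.16 ] [-0.005 -0.039  0.183]
(0.087, 0.134) [ 0.48  -0.249  0.134] [-0.    -0.04   0.209]
(0.087, 0.131) [ 0.48  -0.249  0.131] [-0.    -0.04   0.212]
```

Lid angle is about 1.76 rad and the model matches both views. Moving the closed fingers over and behind the lid.

Emit:
{"method": "carry_out", "body": {
  "motion": [
    {"xyz":[-0.03,-0.002,0],"angular":[0,0,0]},
    {"xyz":[-0.075,-0.004,0],"angular":[0,0,0]},
    {"xyz":[-0.12,-0.006,0],"angular":[0,0,0]},
    {"xyz":[-0.155,-0.008,0],"angular":[0,0,0]},
    {"xyz":[-0.169,-0.008,0],"angular":[0,0,0]},
    {"xyz":[-0.169,-0.008,0],"angular":[0,0,0]},
    {"xyz":[-0.169,-0.008,0.02],"angular":[0,0,0]},
    {"xyz":[-0.169,-0.008,0.06],"angular":[0,0,0]},
    {"xyz":[-0.169,-0.008,0.095],"angular":[0,0,0]},
    {"xyz":[-0.169,-0.008,0.113],"angular":[0,0,0]},
    {"xyz":[-0.169,-0.008,0.113],"angular":[0,0,0]},
    {"xyz":[-0.169,-0.008,0.113],"angular":[0,0,0]}
  ],
  "hand": 0
}}

```text
clock: 10.55
position: [0.651, -0.2605, 0.2297]
ee_rot: [0.127, 0.992, 0.0, 0.0]
ft_force: [-0.2, -0.2, 1.0]
grip_width: -0.002
grasp_force: 0.0
```

Emit:
{"method": "carry_out", "body": {
  "motion": [
    {"xyz":[0.015,-0.003,0],"angular":[0,0,0]},
    {"xyz":[0.03,-0.006,0],"angular":[0,0,0]},
    {"xyz":[0.04,-0.008,0],"angular":[0,0,0]},
    {"xyz":[0.05,-0.01,0.001],"angular":[0,0,0]},
    {"xyz":[0.057,-0.011,0.002],"angular":[0,0,0]},
    {"xyz":[0.064,-0.012,0.002],"angular":[0,0,0]}
  ]
}}

```text
clock: 11.15
position: [0.5871, -0.2571, 0.2296]
ee_rot: [0.127, 0.992, -0.001, 0.003]
ft_force: [1.4, -1.4, 8.5]
grip_width: 0.003
grasp_force: 2.3
```

Emit:
{"method": "carry_out", "body": {
  "motion": [
    {"xyz":[0.012,-0.002,0.001],"angular":[0,0,0]},
    {"xyz":[0.023,-0.005,0.002],"angular":[0,0,0]},
    {"xyz":[0.034,-0.007,0.004],"angular":[0,0,0]},
    {"xyz":[0.046,-0.009,0.008],"angular":[0,0,0]},
    {"xyz":[0.056,-0.011,0.013],"angular":[0,0,0]},
    {"xyz":[0.066,-0.012,0.02],"angular":[0,0,0]},
    {"xyz":[0.074,-0.014,0.028],"angular":[0,0,0]},
    {"xyz":[0.081,-0.016,0.036],"angular":[0,0,0]},
    {"xyz":[0.088,-0.017,0.045],"angular":[0,0,0]}
  ]
}}

```text
clock: 12.05
position: [0.4966, -0.2517, 0.1825]
ee_rot: [0.128, 0.992, -0.001, 0.001]
ft_force: [-1.3, -4.9, 3.8]
grip_width: 0.005
grasp_force: 0.2
```

Emit:
{"method": "carry_out", "body": {
  "motion": [
    {"xyz":[0.004,-0.001,0.008],"angular":[0,0,0]},
    {"xyz":[0.008,-0.001,0.016],"angular":[0,0,0]},
    {"xyz":[0.012,-0.002,0.024],"angular":[0,0,0]},
    {"xyz":[0.014,-0.002,0.032],"angular":[0,0,0]},
    {"xyz":[0.016,-0.003,0.04],"angular":[0,0,0]},
    {"xyz":[0.017,-0.003,0.045],"angular":[0,0,0]}
  ]
}}

```text
clock: 12.65
position: [0.4794, -0.2487, 0.1359]
ee_rot: [0.127, 0.992, 0.0, -0.0]
ft_force: [-0.1, -0.5, 0.2]
grip_width: 0.004
grasp_force: 0.2
```

Emit:
{"method": "carry_out", "body": {
  "motion": [
    {"xyz":[0,0,0.001],"angular":[0,0,0]},
    {"xyz":[0,0,0.002],"angular":[0,0,0]},
    {"xyz":[0,0,0.003],"angular":[0,0,0]},
    {"xyz":[0,0,0.003],"angular":[0,0,0]}
  ]
}}

```text
clock: 13.05
position: [0.4798, -0.249, 0.1346]
ee_rot: [0.127, 0.992, 0.0, 0.0]
ft_force: [-4.7, 1.8, 8.2]
grip_width: -0.001
grasp_force: 4.3
```

Run:
```python
from h import *
w=cam('wrist'); s=cam('scene'); o=get_obs(); print(o['clock'],o['position'],o['ft_force'])
im=np.zeros((300,800,3),np.uint8); im[:,:400]=cv2.resize(w['img'],(400,300)); im[:,400:]=cv2.resize(s['img'][150:300,260:460],(400,300),interpolation=3)
cv2.imwrite('pics/lid1.png',im[:,:,::-1])
```

```text
13.15 [ 0.47980442 -0.24897015  0.13456494] [-3.18020335  2.86373641  8.30609499]
```

View pics/lid1.png

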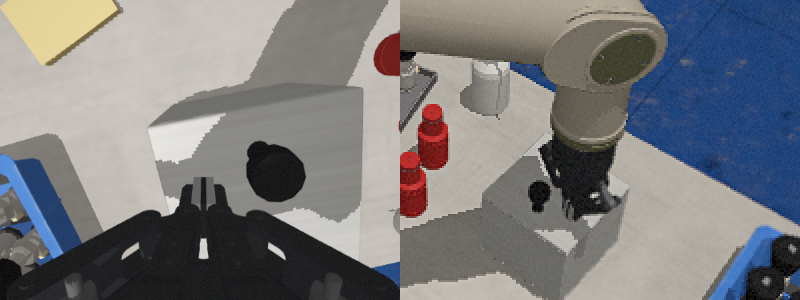

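The lid looks flat, with the tip at 0.1346 m. Pressing a little more to see whether it still yields.

Emit:
{"method": "carry_out", "body": {
  "motion": [
    {"xyz":[0,0,0.001],"angular":[0,0,0]},
    {"xyz":[0,0,0.002],"angular":[0,0,0]},
    {"xyz":[0,0,0.003],"angular":[0,0,0]},
    {"xyz":[0,0,0.003],"angular":[0,0,0]},
    {"xyz":[0,0,0.003],"angular":[0,0,0]}
  ]
}}

```text
clock: 13.65
position: [0.48, -0.2491, 0.134]
ee_rot: [0.127, 0.992, 0.001, 0.0]
ft_force: [-17.0, 9.4, 39.9]
grip_width: 0.0
grasp_force: 20.1
```

It is solid at 0.134 m, which is the rim plus the plate, so the lid is shut. Backing off and checking.

Emit:
{"method": "carry_out", "body": {
  "motion": [
    {"xyz":[0,0,-0.003],"angular":[0,0,0]},
    {"xyz":[0,0,-0.02],"angular":[0,0,0]},
    {"xyz":[0,0,-0.06],"angular":[0,0,0]},
    {"xyz":[0,0,-0.11],"angular":[0,0,0]},
    {"xyz":[0,0,-0.16],"angular":[0,0,0]},
    {"xyz":[0.05,0,-0.2],"angular":[0,0,0]},
    {"xyz":[0.05,0,-0.2],"angular":[0,0,0]},
    {"xyz":[0.05,0,-0.2],"angular":[0,0,0]}
  ]
}}

```text
clock: 14.45
position: [0.4311, -0.2368, 0.3328]
ee_rot: [0.127, 0.992, 0.001, 0.002]
ft_force: [0.7, -0.2, -0.3]
grip_width: 0.002
grasp_force: 0.0
```

Run:
```python
from h import *
w=cam('wrist'); s=cam('scene'); o=get_obs(); print(o['clock'],o['position'],o['ft_force'])
im=np.zeros((600,800,3),np.uint8); im[:300,:400]=cv2.resize(w['img'],(400,300)); im[:300,400:]=cv2.resize(s['img'][130:280,180:380],(400,300),interpolation=3)
im[300:,:400]=cv2.resize(s['img'][170:320,260:460],(400,300),interpolation=3)
cv2.imwrite('pics/end.png',im[:,:,::-1])
h=np.array([.5695,-.215,.134]); e=np.array([-.998,.068,0]); y=np.array([.068,.998,0])
print([(th,[proj(w,h+.14*np.cos(th)*e+[0,0,.14*np.sin(th)]+k*.07*y).round(1).tolist() for k in(1,-1)]) for th in(0,.05,.1)])
```

```text
14.55 [ 0.43176187 -0.2359851   0.33052986] [ 1.51960027  1.21659381 -0.18108568]
[(0, [[375.8, 158.2], [249.6, 181.7]]), (0.05, [[377.6, 159.4], [249.0, 183.3]]), (0.1, [[379.6, 160.9], [248.4, 185.3]])]
```

View pics/end.png

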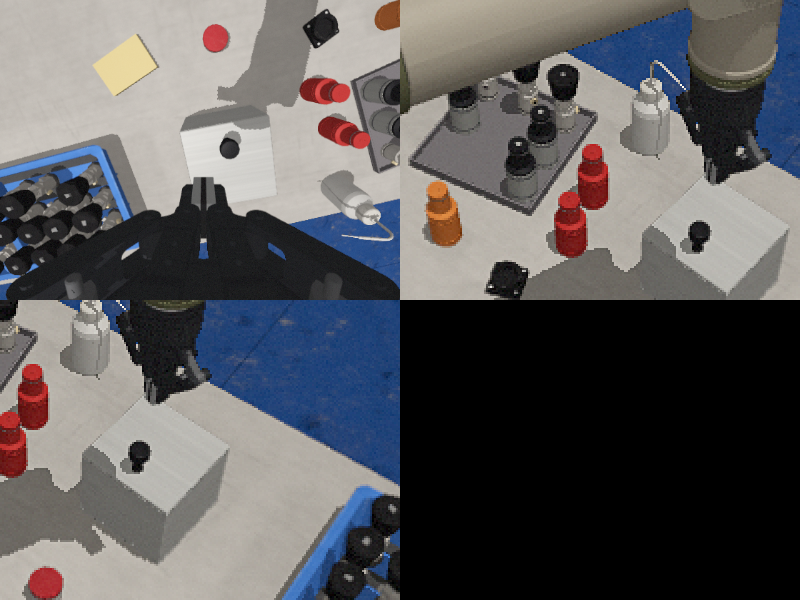

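The lid is flat on the box with its knob at crop (229,148). The three other cartridges and the bottle stand untouched, and the robot is clear of everything. Handing in.

```bash
python3 -c "
from workcell import *
print(hand_in())"
```

```text
the job is handed in; nothing more can be done
None
```

I put the light cartridge (about 1.6 N on the wrist sensor) upright in the reject box, pressed the lid fully shut and handed the job in at about 14.6 s; I didn't touch the other three cartridges, the valve heads or the bottle, and `hand_in()` returned no verdict.

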